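# Set the gib screw of a microscope stage slide

## Task

Set the gib on the microscope stage slide: turn the thumbscrew on the slide's rail clockwise until it bottoms, then back it off an eighth of a turn and let go. Leave the matching thumbscrew on the bridge clamp alone.

Things in the scene. Friction and masses are not known exactly. Their poses are not given: they have to be found in the camera images.
- gib_grip (a point): Grip point of the gib thumbscrew, the one to set: a steel screw upright on one rail of the slide, its head a flat upright spade 38 mm long, 12 thick, 36 tall on a 22 mm collar. The point is on the screw's vertical axis, 80 mm above the table, 11 below the spade's top, 25 above the collar. It turns with the screw: x along the spade, y through its thickness, z up.
- gib_screw (a joint): How far the gib screw is backed off, rad: 0 = bottomed on a hard stop, growing anticlockwise seen from above (backing out); clockwise from above screws it in. It starts 0.5 to 1.2 from bottomed. An eighth of a turn is 0.785. Drag about 0.06 N m; it stays where it is left and does not rise or sink noticeably.
- slide: Stage slide fixed to the bench, on the robot's left or right: steel base 180 x 120 mm, two aluminium rails along x (tops 36 mm up), between them a grey carriage (top 42 mm) carrying a loose black specimen 32 mm wide, 18 tall; a micrometer head at its +x end. Origin: centre of underside. The gib screw stands on a boss (top 48 mm) at x = -55, y = +46 mm; when bottomed its spade lies along x.
- clamp_wing_end (a point): One end of the spade of the like thumbscrew on the bridge clamp, 19 mm from that screw's axis, 93 mm above the table: to be left alone. The clamp, across the bench from the slide, is a dark steel base 90 x 120 mm with an aluminium bridge on two posts over a black round specimen; the screw stands in the middle of the bridge.

How it is judged:
On the way:
1. the gib screw is bottomed (within 5 degrees) (value of joint gib_screw below 0.087 rad), for 0.2 s.
At the end, for the whole second after the job is handed in: After having been bottomed, the gib screw rests backed off 45 degrees from bottomed, within 15 degrees either way (0.523 to 1.047 rad), and is not turning (value of joint gib_screw between 0.523 and 1.047 rad and velocity of joint gib_screw between -0.05 and 0.05 rad/s); the robot touches nothing.
It fails at once if the bridge clamp's thumbscrew is turned (its spade end moved over 7 mm) (distance of clamp_wing_end from where it was at the start of the episode above 0.007 m).
It also fails if it takes over 40 s, if anything falls off the work surface, if the arm or the gripper's body presses on something with over 40 N, if the wrist force passes 120 N, or if a joint passes its speed limit or range.

## Robot

A 7-joint arm with a two-finger parallel gripper is mounted at the origin on the work surface. World frame = base frame: x ahead of the robot, y to its left, z up, the work surface at z = 0. Lengths are in m, angles in rad, forces in N, time in s.
With the tool pointing down it reaches from about 0.425 to 0.875 m from the base axis. Payload 4.7 kg.
Tool frame: the origin (TCP) lies at the very end of the fingers, on their centre line; the grasp point (between the pads) lies 19 mm behind it; z points along the fingers, y is the direction in which the jaws open and shut (so a half turn about z gives the same grasp; the last joint's range is limited). The gripper opens to 87 mm and grips with 3 to 60 N. Pads are 19 mm wide; open, the fingers measure 117 mm over their backs; the gripper's body (75 mm by 190 mm) begins 51 mm behind the grasp point.
Start: joints at [0.014, 0.321, -0.07, 1.45, 0.023, 1.371, -0.057], TCP at [0.65, -0, 0.223] pointing down, gripper open.
Joint ranges: [-2.86, 2.86], [-0.3, 2.09], [-1.38, 1.24], [0.06, 2.45], [-1.56, 4.7], [0.09, 2.05], [-2.69, 2.69]. Speed limits (rad/s): [2.57, 2.57, 3.14, 3.14, 3.14, 3.14, 3.14].

## Interface

Orientations are given as [roll, pitch, yaw] about the fixed x, y, z axes, in that order (R = Rz(yaw) Ry(pitch) Rx(roll)).
In Python, from workcell import robot gives the robot as it stands. The module is installed in compiled form; this text tells all that it offers.
- The arm moves only by the tool carry_out, never from a script. Its argument "rows" is a list of rows, each an object of numbers: "grip": the opening, from 0 (shut) to 1 (fully open); "dx", "dy", "dz": the shift along the tool's x, y, z in cm; "ax", "ay", "az": the turn, a rotation vector about the tool's x, y, z in rad. In form: [{"grip": .., "dx": .., "dy": .., "dz": .., "ax": .., "ay": .., "az": ..}, ...]. A call has 1 to 5 rows; each row is the pose to reach, as a shift and turn from the pose measured when the call began, along the tool's axes at that moment; what a row does not reach only later rows make up. A row lasts 1/8 s, in which the tool goes at most 62.5 mm and 10.7 degrees, less where a joint would pass 70% of its speed; a pose out of reach is approached as far as the arm can. A call with a gripper value outside its range is refused whole. The fingers move at their own pace and stop on an object; "grip_force" is the grip in N (left out, the last holds). Time passes only in rows, so rows that repeat a pose let the fingers close. It gives the time, the measured TCP pose, the force and the opening at its end, in the units of the state.
- robot.read_state(): the state, without advancing time (a new reading comes with each control period).
- robot.camera(name): name is "scene" or "side" or "wrist"; returns a dict with "color" (420x560x3 uint8, red, green, blue), "K" (3x3 intrinsics, pixels), "R" (3x3) and "t" (3): a world point X has camera coordinates R X + t. Camera axes: x right, y down, z forward; pixel columns grow to the right and rows downward; lengths in m; the calibration is good to about 2 mm. A picture is of the moment at which its call begins. There is no depth.
- robot.finish_job(): hands the job in, once; it reports no verdict.
The state is a dict: "clock": time; "joint_pos": joint angles; "qd": joint speeds; "joint_efforts": joint torques, N m; "tool_pos": TCP position; "orientation": TCP orientation; "ft_force": force on the tool from outside, world axes, zero at the start; "torque": the same for the moment, N m; "gripper_width": opening from 0.0 (shut) to 1.0 (fully open).
Only numpy, scipy, OpenCV 4.12 (cv2) and the standard library are available. Lean on these libraries where they do the work, as an engineer would, in place of code of your own. Each camera call takes 0.05 s, during which the arm holds its last target. There are 200 camera calls.

## Working session

There is one attempt and no reset: what is moved stays moved. The work goes in short steps, Python scripts to look and compute and a tool call to move; the robot and the scene stay as the last step left them, time stands still between calls to the robot, and variables do not carry over. Pictures are saved under pics/ and viewed, about 8 in all and at most 12, crops included, and the job is handed in when it is done.

Besides the shell and the picture viewer there is one more tool, called after "Emit:" by a JSON object that holds its "fn" and its "kwargs". carry_out: Moves the arm, as the interface text tells. Its arguments: {"type":"object","properties":{"rows":{"type":"array"},"grip_force":{"type":"number"}},"required":["rows"]}

```bash
mkdir -p pics && cat > h.py <<'E'
import numpy as np, cv2
from workcell import robot
def ray(c,u,v):
    d=c["R"].T@np.linalg.inv(c["K"])@np.array([u,v,1.]); o=-c["R"].T@c["t"]; return o,d/np.linalg.norm(d)
def plane(c,u,v,z):
    o,d=ray(c,u,v); return o+d*(z-o[2])/d[2]
def proj(c,X):
    p=c["K"]@(c["R"]@np.array(X,float)+c["t"]); return p[:2]/p[2]
def tri(rs):
    A=sum(np.eye(3)-np.outer(d,d) for o,d in rs); b=sum((np.eye(3)-np.outer(d,d))@o for o,d in rs); return np.linalg.solve(A,b)
E
python3 - <<'E'
from h import *
import pickle
s=robot.read_state(); print(s)
cs={n:robot.camera(n) for n in ("scene","side","wrist")}
pickle.dump(cs,open("c0.pkl","wb"))
for n,c in cs.items(): print(n,c["K"][0,0],-c["R"].T@c["t"],c["R"][2]); cv2.imwrite(f"pics/{n}0.png",c["color"][:,:,::-1])
E
```

```text
{'clock': 0.0, 'joint_pos': array([ 0.01409253,  0.32180905, -0.07010114,  1.45169964,  0.02258611,
        1.3708259 , -0.05689359]), 'qd': array([-0.00023286,  0.00021537, -0.00255589,  0.00013178, -0.00105008,
       -0.00066906,  0.00064226]), 'joint_efforts': array([-2.58547143e-04, -4.91284704e+01, -4.03903294e-01, -3.12526345e+01,
       -6.40594075e-02,  4.37659642e-02,  1.61017233e-04]), 'tool_pos': array([ 6.49422755e-01, -3.09779563e-05,  2.21458354e-01]), 'orientation': array([-3.13963965e+00,  8.28494482e-05,  1.57085420e+00]), 'ft_force': array([-0.83377518,  0.03242523,  0.36936624]), 'torque': array([0.05179262, 0.00642278, 0.03496838]), 'gripper_width': 1.0036745661332285}
scene 391.1741032346323 [ 0.89262898 -0.38198199  0.44965229] [-0.56492855  0.57586275 -0.59096347]
side 479.2211486004488 [0.35705109 0.53563157 0.76888099] [ 0.20808216 -0.60857737 -0.76572541]
wrist 306.33658937317597 [0.6502247  0.07553614 0.38297528] [-0.00153331 -0.27182525 -0.96234541]
```

View pics/scene0.png

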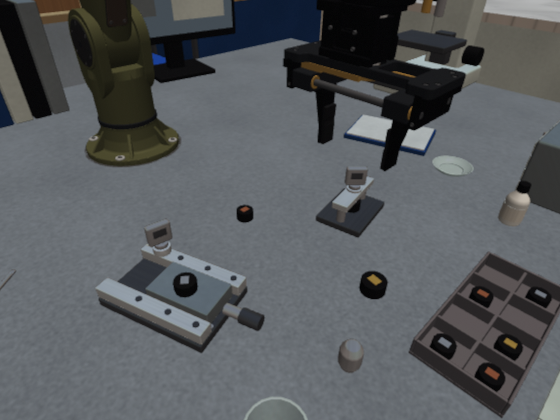

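View pics/side0.png

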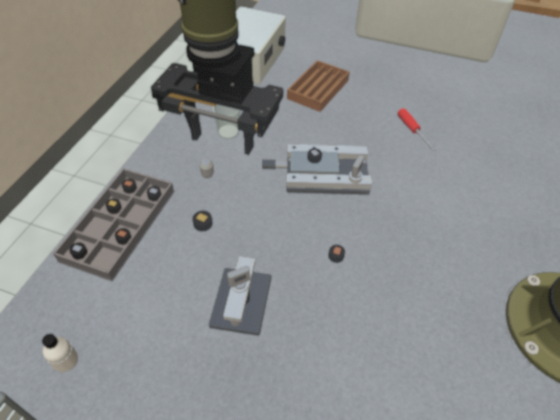

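The slide is on the robot's right. Its gib spade is at scene ~(159,234) and side ~(357,165). The clamp, with its own spade, is at scene (356,178) and side (238,275). Next I'll zoom in on the gib.

```bash
python3 - <<'E'
from h import *
import pickle
cs=pickle.load(open("c0.pkl","rb"))
a=cs["scene"]["color"][210:270,130:210]; b=cs["side"]["color"][135:195,310:390]
f=lambda i:cv2.resize(i,None,fx=5,fy=5,interpolation=cv2.INTER_CUBIC)
cv2.imwrite("pics/crop0.png",np.hstack([f(a),f(b)])[:,:,::-1])
S,D=cs["scene"],cs["side"]
print("collar/base tri",tri([ray(S,161,248),ray(D,355,180)]),"spade",tri([ray(S,159,234),ray(D,357,165)]))
# slide corners at z~.036 from side rail outlines
for p in ((288,146),(367,147),(371,188),(288,188)): print(plane(D,*p,.036))
E
```

```text
collar/base tri [ 0.43729286 -0.17985688  0.03615423] spade [ 0.44246399 -0.18383896  0.07216411]
[ 0.60593109 -0.22626285  0.036     ]
[ 0.43882595 -0.28744459  0.036     ]
[ 0.40152658 -0.16767356  0.036     ]
[ 0.56307214 -0.1056687   0.036     ]
```

View pics/crop0.png

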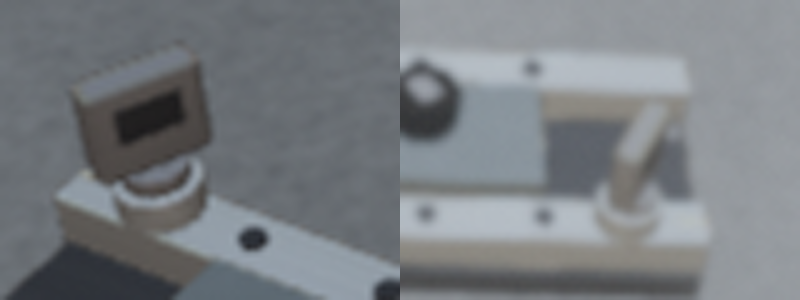

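```bash
python3 - <<'E'
from h import *
import pickle
cs=pickle.load(open("c0.pkl","rb"));S,D=cs["scene"],cs["side"]
A=tri([ray(S,168.5,220.2),ray(D,354.7,166)]);B=tri([ray(S,146,230),ray(D,361.2,156)])
print(A,B,(A+B)/2,np.degrees(np.arctan2(*(A-B)[[1,0]])),np.linalg.norm(A-B))
for z in (.091,):
  print([plane(S,*p,z) for p in ((168.5,220.2),(146,230))],[plane(D,*p,z) for p in ((354.7,166),(361.2,156))])
ax=np.array([.60593-.43883,-.22626+.28744]);print("slide yaw",np.degrees(np.arctan2(ax[1],ax[0])))
y=np.arctan2(ax[1],ax[0])
print(robot.read_state()["tool_pos"])
E
```

```text
[ 0.44353556 -0.16412287  0.08800922] [ 0.43857835 -0.19952674  0.08580089] [ 0.44105695 -0.18182481  0.08690506] 82.02932171748085 0.035817383687438455
[array([ 0.44829869, -0.16570836,  0.091     ]), array([ 0.44618218, -0.20188098,  0.091     ])] [array([ 0.44265537, -0.16192721,  0.091     ]), array([ 0.43745271, -0.19490231,  0.091     ])]
slide yaw 20.109096404470712
[ 6.49593031e-01 -6.10472508e-05  2.21731950e-01]
```

Emit:
{"fn": "carry_out", "kwargs": {"rows": [{"grip":1,"dx":-5,"dy":-4,"dz":0,"az":0.07},{"grip":1,"dx":-9,"dy":-9,"dz":0,"az":0.14},{"grip":1,"dx":-13,"dy":-13,"dz":1,"az":0.14},{"grip":1,"dx":-17,"dy":-17,"dz":4,"az":0.14},{"grip":1,"dx":-18.2,"dy":-20.8,"dz":6,"az":0.14}]}}

```text
validation failed for argument at $.ro...
```

Emit:
{"fn": "carry_out", "kwargs": {"rows": [{"grip":1},{"grip":1},{"grip":1}]}}

```text
validation failed for argument at $.ro...
```

```bash
python3 - <<'E'
from h import *
import pickle
s=robot.read_state(); print(s["clock"],s["tool_pos"],s["orientation"],s["joint_pos"])
c=robot.camera("wrist"); pickle.dump(c,open("w1.pkl","wb"))
p=proj(c,[.442,-.182,.091]);print(p)
cv2.imwrite("pics/w1.png",c["color"][:,:,::-1])
E
```

```text
0.15 [ 6.49593031e-01 -6.10472508e-05  2.21731950e-01] [-3.14015461e+00  9.64788086e-05  1.57077703e+00] [ 0.01410013  0.32164774 -0.07006383  1.45136269  0.02260459  1.37080947
 -0.05692396]
[ 99.40400967 359.26296927]
```

View pics/w1.png

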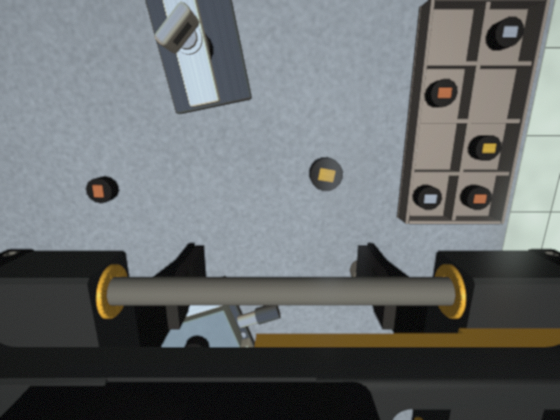

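The wrist view shows the clamp at the top, and the gripper bar hides the gap between the fingers at ~row 290. Both moves were refused, probably because rows need every field, so I'll resend them complete.

Emit:
{"fn": "carry_out", "kwargs": {"rows": [{"grip":1,"dx":-5,"dy":-4,"dz":0,"ax":0,"ay":0,"az":0.07},{"grip":1,"dx":-9,"dy":-9,"dz":0,"ax":0,"ay":0,"az":0.14},{"grip":1,"dx":-13,"dy":-13,"dz":1,"ax":0,"ay":0,"az":0.14},{"grip":1,"dx":-17,"dy":-17,"dz":4,"ax":0,"ay":0,"az":0.14},{"grip":1,"dx":-18.2,"dy":-20.8,"dz":6,"ax":0,"ay":0,"az":0.14}]}}

```text
clock: 0.82
tool_pos: [0.4392, -0.1847, 0.1611]
orientation: [-3.14, 0.001, 1.427]
ft_force: [0.0, 0.1, -0.2]
gripper_width: 0.996
```

```bash
python3 - <<'E'
from h import *
import pickle
cs={n:robot.camera(n) for n in ("scene","side","wrist")}
pickle.dump(cs,open("c1.pkl","wb"))
print(robot.read_state()["tool_pos"],robot.read_state()["joint_pos"])
f=lambda i:cv2.resize(i,(400,300),interpolation=cv2.INTER_CUBIC)
for n in cs: print(n,proj(cs[n],[.442,-.182,.091]))
S,D,W=[cs[n]["color"] for n in cs]
cv2.imwrite("pics/c1.png",np.vstack([np.hstack([f(S[200:275,110:210]),f(D[120:195,310:410])]),np.hstack([f(W),f(W[210:,140:420])])])[:,:,::-1])
E
```

```text
[ 0.43889426 -0.18279971  0.16089215] [ 2.55660896e-01 -5.78913122e-03  8.26623067e-02  1.95109279e+00
  9.07626193e-04  1.20015417e+00  1.94538714e-01]
scene [156.64390493 222.93380288]
side [357.48430348 159.55462046]
wrist [288.86036982 222.28681143]
```

View pics/c1.png

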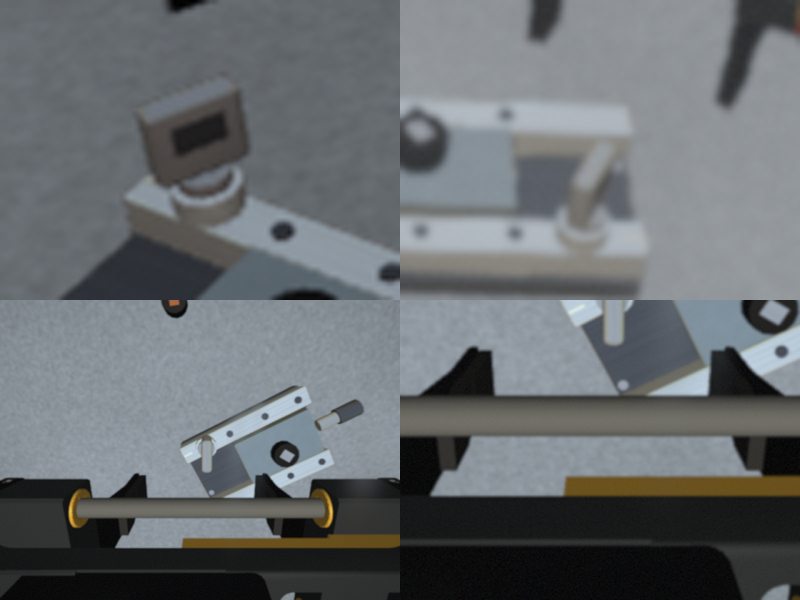

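The wrist view at 400x300 scale shows the spade at about (206,455), i.e. full-image (288,217), against a predicted (289,222). I'll enlarge it to get the axis and the angles.

```bash
python3 - <<'E'
from h import *
import pickle
W=pickle.load(open("c1.pkl","rb"))["wrist"]["color"]
i=cv2.resize(W[170:260,240:360],None,fx=6.5,fy=6.5,interpolation=cv2.INTER_CUBIC)
cv2.imwrite("pics/w2.png",i[:,:,::-1])
E
```

```text
(no output)
```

View pics/w2.png

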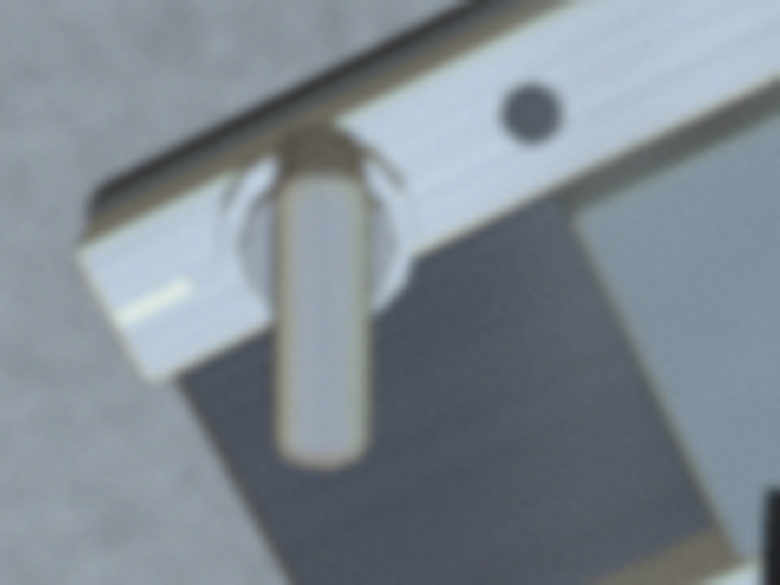

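```bash
python3 - <<'E'
from h import *
import pickle
cs=pickle.load(open("c1.pkl","rb"));c=cs["wrist"]
g=lambda x,y,z:plane(c,240+x/6.5,170+y/6.5,z)
A=g(323,176,.091);B=g(322,467,.091);d=A-B
print("A,B",A,B,"ctr",(A+B)/2,"len",np.linalg.norm(d),"ang",np.degrees(np.arctan2(d[1],d[0])))
for p,q in (((80,253),(570,3)),((155,380),(780,82))):
    e=g(*q,.036)-g(*p,.036);print("rail ang",np.degrees(np.arctan2(e[1],e[0])))
print("collar ctr",g(316,238,.055))
# triangulate top height with the scene/side first-frame pixels
D,S=cs["side"],cs["scene"]
for n,w in (("A",(323,176)),("B",(322,467))):
  p={"A":((168.5,220.2),(354.7,166)),"B":((146,230),(361.2,156))}[n]
  print(n,tri([ray(c,240+w[0]/6.5,170+w[1]/6.5),ray(S,*p[0]),ray(D,*p[1])]))
s=robot.read_state();print(s["tool_pos"],s["orientation"])
E
```

```text
A,B [ 0.44544049 -0.16199504  0.091     ] [ 0.44026556 -0.19833002  0.091     ] ctr [ 0.44285302 -0.18016253  0.091     ] len 0.03670164508876285 ang 81.89428721450628
rail ang 19.24698638604249
rail ang 18.26480720342534
collar ctr [ 0.44287164 -0.17878593  0.055     ]
A [ 0.44425099 -0.16359511  0.08817483]
B [ 0.43927824 -0.1998692   0.08602984]
[ 0.43889426 -0.18279971  0.16089215] [-3.13771012e+00 -3.91210536e-04  1.42734378e+00]
```

Emit:
{"fn": "carry_out", "kwargs": {"rows": [{"grip":1,"dx":0.2,"dy":0.3,"dz":1,"ax":0,"ay":0,"az":0},{"grip":1,"dx":0.2,"dy":0.3,"dz":4,"ax":0,"ay":0,"az":0},{"grip":1,"dx":0.2,"dy":0.3,"dz":7,"ax":0,"ay":0,"az":0},{"grip":1,"dx":0.2,"dy":0.3,"dz":9.8,"ax":0,"ay":0,"az":0},{"grip":1,"dx":0.2,"dy":0.3,"dz":9.8,"ax":0,"ay":0,"az":0}]}}

```text
clock: 1.6
tool_pos: [0.4412, -0.1797, 0.0609]
orientation: [-3.133, -0.001, 1.429]
ft_force: [-0.2, 1.4, 0.6]
gripper_width: 1.001
```

Emit:
{"fn": "carry_out", "kwargs": {"rows": [{"grip":0.3,"dx":0,"dy":0,"dz":0,"ax":0,"ay":0,"az":0},{"grip":0.3,"dx":0,"dy":0,"dz":0,"ax":0,"ay":0,"az":0},{"grip":0.3,"dx":0,"dy":0,"dz":0,"ax":0,"ay":0,"az":0}], "grip_force": 20}}

```text
clock: 1.98
tool_pos: [0.442, -0.1799, 0.0618]
orientation: [-3.135, -0.001, 1.429]
ft_force: [-0.6, 0.3, 0.4]
gripper_width: 0.743
```

Emit:
{"fn": "carry_out", "kwargs": {"rows": [{"grip":0,"dx":0,"dy":0,"dz":0,"ax":0,"ay":0,"az":0},{"grip":0,"dx":0,"dy":0,"dz":0,"ax":0,"ay":0,"az":0},{"grip":0,"dx":0,"dy":0,"dz":0,"ax":0,"ay":0,"az":0},{"grip":0,"dx":0,"dy":0,"dz":0,"ax":0,"ay":0,"az":0},{"grip":0,"dx":0,"dy":0,"dz":0,"ax":0,"ay":0,"az":0}]}}

```text
clock: 2.6
tool_pos: [0.442, -0.1798, 0.0618]
orientation: [-3.135, -0.001, 1.43]
ft_force: [0.3, -0.1, -0.1]
gripper_width: 0.173
```

Emit:
{"fn": "carry_out", "kwargs": {"rows": [{"grip":0,"dx":0,"dy":0,"dz":0,"ax":0,"ay":0,"az":0},{"grip":0,"dx":0,"dy":0,"dz":0,"ax":0,"ay":0,"az":0},{"grip":0,"dx":0,"dy":0,"dz":0,"ax":0,"ay":0,"az":0},{"grip":0,"dx":0,"dy":0,"dz":0,"ax":0,"ay":0,"az":0}]}}

```text
clock: 3.1
tool_pos: [0.4419, -0.1798, 0.0618]
orientation: [-3.135, -0.001, 1.43]
ft_force: [-0.6, 0.3, 0.8]
gripper_width: 0.14
```

Emit:
{"fn": "carry_out", "kwargs": {"rows": [{"grip":0,"dx":0,"dy":0,"dz":0,"ax":0,"ay":0,"az":0.12},{"grip":0,"dx":0,"dy":0,"dz":0,"ax":0,"ay":0,"az":0.26},{"grip":0,"dx":0,"dy":0,"dz":0,"ax":0,"ay":0,"az":0.4},{"grip":0,"dx":0,"dy":0,"dz":0,"ax":0,"ay":0,"az":0.54},{"grip":0,"dx":0,"dy":0,"dz":0,"ax":0,"ay":0,"az":0.68}]}}

```text
clock: 3.72
tool_pos: [0.4431, -0.1805, 0.0618]
orientation: [-3.139, 0.002, 0.745]
ft_force: [3.8, -2.7, -3.1]
gripper_width: 0.139
```

```bash
python3 -c "
from h import *
s=robot.read_state();print(s['clock'],s['orientation'],s['ft_force'],s['torque'],s['joint_pos'])"
```

```text
3.725 [-3.13867505e+00  2.40345982e-03  7.45225197e-01] [ 3.81937827 -2.70448164 -3.07772629] [-0.47059705 -0.67982824  0.08211749] [ 0.21642196  0.10818778  0.1200928   2.05051288 -0.01460332  0.98741975
 -0.48166422]
```

Emit:
{"fn": "carry_out", "kwargs": {"rows": [{"grip":0,"dx":0,"dy":0,"dz":0,"ax":0,"ay":0,"az":0.1},{"grip":0,"dx":0,"dy":0,"dz":0,"ax":0,"ay":0,"az":0.2},{"grip":0,"dx":0,"dy":0,"dz":0,"ax":0,"ay":0,"az":0.3},{"grip":0,"dx":0,"dy":0,"dz":0,"ax":0,"ay":0,"az":0.35},{"grip":0,"dx":0,"dy":0,"dz":0,"ax":0,"ay":0,"az":0.35}]}}

```text
clock: 4.35
tool_pos: [0.4435, -0.1811, 0.0618]
orientation: [-3.141, 0.003, 0.395]
ft_force: [1.1, -1.8, -1.9]
gripper_width: 0.136
```

```bash
python3 -c "
from h import *
s=robot.read_state();print(s['clock'],s['orientation'],s['ft_force'],s['torque'],s['joint_pos'])"
```

```text
4.35 [-3.14098893e+00  2.58581775e-03  3.95406050e-01] [ 1.14359429 -1.82918986 -1.8737469 ] [-0.40340648 -0.3437605  -0.11480462] [ 0.19700125  0.10816189  0.14106775  2.05091498 -0.01666806  0.98597224
 -0.82889958]
```

Emit:
{"fn": "carry_out", "kwargs": {"rows": [{"grip":0,"dx":0,"dy":0,"dz":0,"ax":0,"ay":0,"az":0.06},{"grip":0,"dx":0,"dy":0,"dz":0,"ax":0,"ay":0,"az":0.06},{"grip":0,"dx":0,"dy":0,"dz":0,"ax":0,"ay":0,"az":0.06}]}}

```text
clock: 4.72
tool_pos: [0.4436, -0.1812, 0.0618]
orientation: [-3.141, 0.003, 0.336]
ft_force: [0.6, -0.7, -1.3]
gripper_width: 0.134
```

```bash
python3 -c "
from h import *
s=robot.read_state();print(s['clock'],s['orientation'],s['ft_force'],s['torque'],s['joint_efforts'])"
```

```text
4.725 [-3.14130770e+00  2.51080092e-03  3.36497757e-01] [ 0.58195386 -0.65015171 -1.34140181] [-0.24299551 -0.13093317 -0.06189424] [-5.36809377e-01 -3.25701642e+01  3.59409896e-03 -2.64341033e+01
 -2.60527292e-01  3.73877250e-01  5.24703437e-02]
```

Emit:
{"fn": "carry_out", "kwargs": {"rows": [{"grip":0,"dx":0,"dy":0,"dz":0,"ax":0,"ay":0,"az":0.06},{"grip":0,"dx":0,"dy":0,"dz":0,"ax":0,"ay":0,"az":0.06},{"grip":0,"dx":0,"dy":0,"dz":0,"ax":0,"ay":0,"az":0.06}]}}

```text
clock: 5.1
tool_pos: [0.4437, -0.1812, 0.0618]
orientation: [3.141, 0.002, 0.279]
ft_force: [1.7, -1.4, -0.5]
gripper_width: 0.145
```

```bash
python3 -c "
from h import *
s=robot.read_state();print(s['clock'],s['orientation'],s['ft_force'],s['torque'],s['joint_efforts'])"
```

```text
5.1 [3.14138021e+00 2.43008790e-03 2.78701449e-01] [ 1.68923696 -1.39102661 -0.45269023] [-0.16793084 -0.15006878  0.52229983] [  0.03749644 -32.59391427   0.57778152 -26.36598587  -0.52308837
   0.41519763  -0.46395801]
```

Torque jumped to 0.52 N m and the jaws were pried open slightly, so the screw is bottomed at about yaw 0.32. That matches the rail angle. I'll hold it there, then back off to yaw ~1.11.

Emit:
{"fn": "carry_out", "kwargs": {"rows": [{"grip":0,"dx":0,"dy":0,"dz":0,"ax":0,"ay":0,"az":0},{"grip":0,"dx":0,"dy":0,"dz":0,"ax":0,"ay":0,"az":0},{"grip":0,"dx":0,"dy":0,"dz":0,"ax":0,"ay":0,"az":0}]}}

```text
clock: 5.48
tool_pos: [0.4437, -0.1812, 0.0618]
orientation: [3.141, 0.002, 0.279]
ft_force: [0.8, -1.1, -1.4]
gripper_width: 0.14
```

Emit:
{"fn": "carry_out", "kwargs": {"rows": [{"grip":0,"dx":0,"dy":0,"dz":0,"ax":0,"ay":0,"az":-0.1},{"grip":0,"dx":0,"dy":0,"dz":0,"ax":0,"ay":0,"az":-0.23},{"grip":0,"dx":0,"dy":0,"dz":0,"ax":0,"ay":0,"az":-0.36},{"grip":0,"dx":0,"dy":0,"dz":0,"ax":0,"ay":0,"az":-0.49},{"grip":0,"dx":0,"dy":0,"dz":0,"ax":0,"ay":0,"az":-0.6}]}}

```text
clock: 6.1
tool_pos: [0.443, -0.1802, 0.0617]
orientation: [-3.138, 0.001, 0.881]
ft_force: [-1.8, 3.1, 2.5]
gripper_width: 0.133
```

Emit:
{"fn": "carry_out", "kwargs": {"rows": [{"grip":0,"dx":0,"dy":0,"dz":0,"ax":0,"ay":0,"az":-0.1},{"grip":0,"dx":0,"dy":0,"dz":0,"ax":0,"ay":0,"az":-0.2},{"grip":0,"dx":0,"dy":0,"dz":0,"ax":0,"ay":0,"az":-0.23},{"grip":0,"dx":0,"dy":0,"dz":0,"ax":0,"ay":0,"az":-0.23},{"grip":0,"dx":0,"dy":0,"dz":0,"ax":0,"ay":0,"az":-0.23}]}}

```text
clock: 6.72
tool_pos: [0.4426, -0.18, 0.0617]
orientation: [-3.136, 0.001, 1.11]
ft_force: [-2.6, 0.9, 2.8]
gripper_width: 0.137
```

Emit:
{"fn": "carry_out", "kwargs": {"rows": [{"grip":0.8,"dx":0,"dy":0,"dz":0,"ax":0,"ay":0,"az":0},{"grip":0.8,"dx":0,"dy":0,"dz":0,"ax":0,"ay":0,"az":0},{"grip":0.8,"dx":0,"dy":0,"dz":0,"ax":0,"ay":0,"az":0},{"grip":0.8,"dx":0,"dy":0,"dz":0,"ax":0,"ay":0,"az":0},{"grip":0.8,"dx":0,"dy":0,"dz":0,"ax":0,"ay":0,"az":0}]}}

```text
clock: 7.35
tool_pos: [0.4427, -0.18, 0.0618]
orientation: [-3.137, 0.0, 1.11]
ft_force: [-0.7, 0.2, 0.1]
gripper_width: 0.621
```

Emit:
{"fn": "carry_out", "kwargs": {"rows": [{"grip":0.8,"dx":0,"dy":0,"dz":0,"ax":0,"ay":0,"az":0},{"grip":0.8,"dx":0,"dy":0,"dz":0,"ax":0,"ay":0,"az":0},{"grip":0.8,"dx":0,"dy":0,"dz":-3,"ax":0,"ay":0,"az":0},{"grip":0.8,"dx":0,"dy":0,"dz":-7,"ax":0,"ay":0,"az":0},{"grip":0.8,"dx":0,"dy":0,"dz":-10,"ax":0,"ay":0,"az":0}]}}

```text
clock: 7.98
tool_pos: [0.4435, -0.1803, 0.1634]
orientation: [-3.138, 0.0, 1.11]
ft_force: [1.2, -0.2, -0.2]
gripper_width: 0.8
```

```bash
python3 - <<'E'
from h import *
import pickle
c=robot.camera("wrist");s=robot.read_state();print(s["clock"],s["tool_pos"],s["orientation"],s["qd"])
pickle.dump(c,open("w3.pkl","wb"))
u,v=proj(c,[.443,-.181,.091]).astype(int);print(u,v)
x0,y0=u-60,max(v-45,0);print(x0,y0)
cv2.imwrite("pics/w3.png",cv2.resize(c["color"][y0:y0+90,x0:x0+120],None,fx=6.5,fy=6.5,interpolation=cv2.INTER_CUBIC)[:,:,::-1])
E
```

```text
8.025 [ 0.44570275 -0.18106272  0.16730198] [ 3.13913042e+00 -8.31350659e-04  1.10989147e+00] [ 0.00349569  0.01861182 -0.00073479  0.01609377 -0.00381687 -0.09849771
  0.00371172]
280 225
220 180
```

View pics/w3.png

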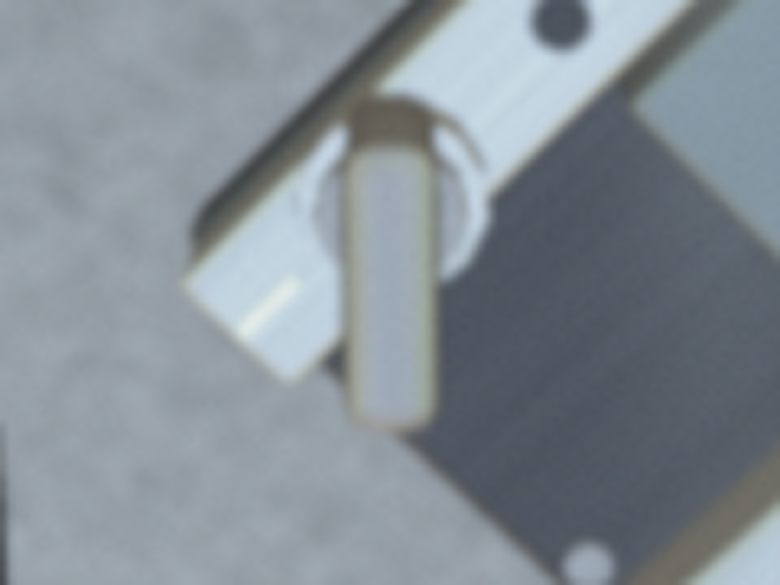

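```bash
python3 - <<'E'
from h import *
import pickle
c=pickle.load(open("w3.pkl","rb"))
g=lambda x,y,z:plane(c,220+x/6.5,180+y/6.5,z)
a=lambda p,q,z:np.arctan2(*(g(*q,z)-g(*p,z))[[1,0]])
sp=a((393,430),(391,148),.091)
for r in (a((185,282),(465,8),.036),a((290,383),(695,5),.036)): print(sp,r,sp-r)
E
```

```text
1.116211869316717 0.3236864380178351 0.7925254312988819
1.116211869316717 0.31495720839611635 0.8012546609206006
```

Emit:
{"fn": "carry_out", "kwargs": {"rows": [{"grip":0.8,"dx":0,"dy":0,"dz":-2,"ax":0,"ay":0,"az":0},{"grip":0.8,"dx":0,"dy":0,"dz":-2,"ax":0,"ay":0,"az":0},{"grip":0.8,"dx":0,"dy":0,"dz":-2,"ax":0,"ay":0,"az":0},{"grip":0.8,"dx":0,"dy":0,"dz":-2,"ax":0,"ay":0,"az":0}]}}

```text
clock: 8.52
tool_pos: [0.4449, -0.1808, 0.186]
orientation: [3.141, -0.0, 1.11]
ft_force: [0.1, -0.0, 0.3]
gripper_width: 0.798
```

The spade is 0.79–0.80 rad from the rail, against a target of 0.785, and the gripper is clear of it, so I'm handing the job in.

```bash
python3 -c "
from workcell import robot
print(robot.finish_job())"
```

```text
the job is handed in; nothing more can be done
None
```

I set the gib screw and handed the job in at about 8.5 s; `finish_job` reports no verdict.

- **Bottoming:** I gripped the spade and turned it clockwise about 1.1 rad. It hit the stop at a gripper yaw of about 0.32, which matches the rail's direction. The torque jumped to 0.52 N m there and the jaws were pried open slightly. I held it on the stop for over 0.3 s.
- **Backing off:** I turned it back to yaw 1.11, opened the gripper and lifted straight up.
- **Last check:** The final wrist picture put the spade 0.79–0.80 rad from the rail, against a target of 0.785. The gripper was 95 mm or so above the spade with no contact force.
- **Clamp:** The arm never went near the bridge clamp's thumbscrew, but I took no closing picture of it.
- **What failed or disagreed:** My first move calls were refused because their rows left out fields, and nothing moved. The two-view height of the spade's top came out at 86–88 mm, against the 91 mm in the text.

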